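# Chock the canister and take the stop arm off its pinned dock

### The arm

A 7-joint arm with a two-finger parallel gripper is mounted at the origin on a cart in front of the work surface, level with it; the furniture and walls round the work are solid. World frame = base frame: x ahead of the robot, y to its left, z up, the work surface at z = 0. Lengths are in m, angles in rad, forces in N, time in s.
With the tool pointing down it reaches from about 0.4 to 0.9 m from the base axis. Payload 5.6 kg.
Tool frame: the origin (TCP) lies midway between the tips of the shut fingers; the grasp point (between the pads) lies 19 mm behind it (arm.grip_depth is the distance from the TCP to the grasp point, in m); z points along the fingers, y is the line along which they close (so a half turn about z gives the same grasp; the last joint's range is limited). The gripper opens to 92 mm and grips with 3 to 60 N. Pads are 20 mm wide; open, the fingers measure 128 mm over their backs; the gripper's body (75 mm by 189 mm) begins 69 mm behind the grasp point.
Start: joints at [-1.258, 0.468, -0.012, 1.603, 0.006, 1.071, -0.056], TCP at [0.226, 0.609, 0.215] pointing down, gripper open.
Joint ranges: [-2.53, 2.53], [-0.31, 2.02], [-1.57, 1.55], [0.28, 2.44], [-1.29, 4.43], [0.15, 1.84], [-2.92, 2.92]. Speed limits (rad/s): [2.57, 2.57, 3.14, 3.14, 3.14, 3.14, 3.14].

### API

Orientations are given as a unit quaternion [w, x, y, z].
In Python, from rig import arm, camrig, telemetry gives the robot as it stands (arm), with the cameras (camrig) and the readings (telemetry).
- The arm moves only by the tool send_path, called after ">>>" as name([rows], argument=value, ...), one row to a line, values as JSON. Schema: {"type":"object","properties":{"deltas":{"type":"array","items":{"type":"array","items":{"type":"number"},"minItems":7,"maxItems":7},"minItems":1,"maxItems":8},"clamp_n":{"type":"number"},"only":{"type":"string"},"quiet":{"type":"boolean"},"lines":{"type":"string"}},"required":["deltas"],"additionalProperties":false}. deltas is a list of rows, 1 to 8 of them, each of 7 numbers: the finger opening in m, then dx, dy, dz in m, then a rotation vector rx, ry, rz in rad; each row shifts and turns the commanded pose from where the row before left it, along the tool's axes as they then stand; what a row does not reach is not made up. A row lasts 1/8 s, in which the tool goes at most 0.0625 m and 0.188 rad, less where a joint would pass 70% of its speed; a pose out of reach is approached as far as the arm can. The fingers move at their own pace and stop on an object; clamp_n is the grip in N (left out, the last holds). Time passes only in rows, so rows that do not move let the fingers close. The tool returns the time, the measured TCP pose, the force, the opening and the grip force at its end. only (a regular expression) keeps the lines of the reply that match it, lines (a string "A,B") keeps lines A to B, and quiet returns only ok. Input that does not fit is refused with a message, and nothing moves.
- telemetry.get_state(): the state, without advancing time (a new reading comes with each control period).
- camrig.capture(name): name is "side" or "top" or "wrist"; returns the picture (420x560x3 uint8, red, green, blue); there is no depth.
- camrig.calibration(name): a dict with "vfov" (degrees; the focal length in pixels is half the picture's height over the tangent of half this angle, whatever the lens; pixels are square), "cx", "cy" (the principal point, pixels), "cam_to_world" (4x4, takes a point from camera to world coordinates); the wrist camera has in their place "T_tool_cam" (4x4, takes a point from camera to tool coordinates, whose origin is the TCP and whose axes are the flange's). Camera axes: x right, y down, z forward; pixel columns grow to the right and rows downward; lengths in m; the calibration is good to about 2 mm. A picture is of the moment at which its call begins: read the wrist's pose just before it. calibration takes no time and is no camera call.
- arm.hand_in(): hands the job in; it is judged then, once.
The state is a dict: "time_s": time; "q": joint angles; "qd": joint speeds; "joint_efforts": joint torques, N m; "position": TCP position; "tool_rot": TCP orientation; "contact_force": force on the tool from outside, world axes, zero at the start; "wrist_torque": the same for the moment, N m; "finger_gap": finger opening in m; "grasp_force": force on a finger pad.
Only numpy, scipy, OpenCV 4.12 (cv2) and the standard library are available. Lean on these libraries where they do the work, as an engineer would, in place of code of your own. Each camera call takes 0.05 s, during which the arm holds its last target. There are 200 camera calls.

### The job

First push the orange wedge, thin end first, up the ramp under the yellow arm until it is snug against the low side of the steel canister near its middle, and let go of it. Then pull the red knob up and give it a quarter turn so that it stays up by itself, draw the yellow stop arm straight back down the ramp until its foot is clear of the dock, and stand it on its foot flat in the white tray. The canister must stay where it lies on the ramp, held by the wedge, the knob must be left latched up, and nothing else on the bench may be disturbed.

Things in the scene. Friction and masses are not known exactly. Their poses are not given: they have to be found in the camera images.
- ramp_stand: Fixed stand: grey ramp with blue guides, dark steel dock at its right. Origin on the worktop below the axis of the resting canister, mid ramp; z up, +x straight up the ramp, y along the canister. Base plate x -158..72, y -190..100 mm, 6 mm thick. Blue guides 11 mm high at y +-80..87, x -27..57 mm; ridge 22 mm high at x 60 mm. All sizes below in mm.
- ramp_mid (a point): Point of the ramp's surface straight above the stand's origin (stand x 0, y 0, z 27.1 mm). The ramp is plane, x -150..66, y -90..90 mm, slope 8 degrees: surface height in the stand's frame = 6 mm + 0.1405 * (x + 150 mm).
- dock (a point): Middle of the dock's roof top, on the plunger's axis (stand x 0, y -135, z 34 mm). Dock: tunnel x -25..25, 48 mm wide (64 outside), open to the stand's -x, closed at +x; floor at z 6, roof underside at z 21. On the roof a steel collar 30 x 28 mm up to z 54, slotted along y.
- plunger (a joint): Lift of the sprung index plunger (vertical) in m: 0 = down, its 10 mm pin in the hole of the stop arm's foot; 0.018 = highest. The spring pulls down with 5 N at 0, 11 N at the top. It can be turned only above 0.013, when its cross pin is out of the collar's slot; turned and let go, it rests on the collar and reads about 0.013. The foot is free above 0.0105.
- plunger_twist (a joint): Turn of the plunger about the vertical in rad, counter-clockwise from above positive; 0 = in line with the slot, stops at -1.6 and +1.6. Either way serves; friction of 0.02 N m holds it. Latched: 0.6 or more either way; a quarter turn (1.2 to 1.57) is meant.
- plunger_grip (a point): Centre of the red fluted knob, on its vertical axis (stand z 70 mm when down; rises with the plunger). Knob 34 mm across (36 over the flutes), 26 mm high (13 above and below this point); 3 mm above the collar when down. Nearest part: the stop arm's block and fin, near faces 51 mm away to the stand's -x.
- stop_arm: Loose yellow stop arm, 0.32 kg. Origin under its foot at the 14 mm hole for the plunger pin; starts with the stand's axes, at stand x 0, y -135, z 6. Aluminium foot x -88..22, y -22..22, z 0..12. Block x -85..-51, y -17..17, to z 66. Bar z 46..66: neck x -60..-45, y 15..55, then x -60..-35, y 50..165, rubber face at x -35. Draw it 50 mm or more to the stand's -x before lifting.
- stop_fin (a point): Centre of the upper part of the black grip fin on the stop arm's block (arm x -68, y 0, z 91): fin 12 mm thick along the arm's y, 34 mm long along its x, z 66..104.
- stop_foot (a point): Centre of the underside of the stop arm's 110 x 44 mm foot (arm x -33, y 0, z 0).
- canister: Loose sealed steel canister with a blue band, about 0.6 kg (varies), diameter 70, length 130 mm, lying across the ramp along the stand's y against the stop arm's rubber face. Origin at its centre on its axis, about 62 mm above the worktop; its own x and z axes turn as it rolls. Rolls down the ramp if nothing holds it.
- chock: Loose orange wedge, black ribs on top, about 0.25 kg, 105 (x) x 44 (y) x 27 mm high. Origin at the centre of its underside; thin end (nose) at x +52.5. Face rises from 1.5 mm at the nose to 27 mm at x 5.5, then flat top to x -52.5. Starts on the worktop left or right of the ramp. Snug, its nose is at about stand x -9 mm; it passes under the arm's bar with 6 mm to spare.
- chock_nose (a point): Middle of the thin lower edge of the wedge (wedge x 52.5, y 0, z 0).
- chock_grip (a point): Point to grip the wedge across its 44 mm width: wedge x -17, y 0, z 20 (7 mm behind its centre of mass; held loosely, its nose can tip).
- tray: Low white tray, fixed, 200 (x) x 160 (y) mm, walls 3 mm thick and 19 mm high, floor 3 mm thick. Origin at the centre of its underside.
- tape_roll: Bystander: roll of yellow tape lying flat, 72 mm across, 19 mm high. Origin at the centre of its underside.
- bottle: Bystander: standing reagent bottle with blue cap, 68 mm across, 148 mm high. Origin at the centre of its underside.
- tip_box: Bystander: pipette tip box, red with clear lid, 76 x 104 x 66 mm. Origin at the centre of its underside.
- beaker: Bystander: glass beaker, 70 mm across, 88 mm high. Origin at the centre of its underside.
- timer: Bystander: white bench timer, 62 x 66 x 18 mm. Origin at the centre of its underside.

How it is judged:
On the way, in this order (a step that is already met when the one before it is completed fails the run):
1. the wedge is snug under the canister's low side and let go (x of chock_nose in the frame of ramp_stand between -0.02 and 0.012 m and y of chock_nose in the frame of ramp_stand between -0.04 and 0.04 m and z of chock_nose in the frame of ramp_stand between 0.018 and 0.034 m and angle between the x axis of chock and the x axis of ramp_stand, either way round below 0.3 rad and angle between chock's own z axis and vertical below 0.25 rad and contact force between the fingers and chock below 0.1 N), for 0.2 s.
2. the plunger is pulled up and turned to its latch (value of joint plunger above 0.0105 m and (value of joint plunger_twist above 0.6 rad or value of joint plunger_twist below -0.6 rad)), for 0.2 s.
3. the stop arm is out of the dock and stands in the tray (x of stop_foot in the frame of tray between -0.09 and 0.09 m and y of stop_foot in the frame of tray between -0.07 and 0.07 m and z of stop_foot in the frame of tray between -0.002 and 0.01 m and angle between stop_arm's own z axis and vertical below 0.1 rad and linear speed of stop_arm below 0.02 m/s), for 0.2 s.
At the end, for the whole second after the job is handed in: Wedge flat on the ramp, let go, nose -20 to +12 mm in stand x, within 40 mm of the middle; canister resting on it, within 25 mm of its start; plunger latched (lift over 10.5 mm, turned over 0.6 rad); stop arm upright (0.1 rad) with its foot flat on the tray floor; all at rest (all of step 1 and all of step 2 and all of step 3 and distance of canister from where it was at the start of the episode below 0.025 m and linear speed of canister below 0.02 m/s and contact force between canister and chock above 0.2 N); the robot touches nothing.
It fails at once if the canister rolls away from its place (distance of canister from where it was at the start of the episode above 0.045 m).
It fails at once if a bystander is disturbed (moved more than 30 mm) (distance of any of tape_roll, bottle, tip_box, beaker, timer from where it was at the start of the episode above 0.03 m).
It also fails if it takes over 72 s, if anything falls off the work surface, if the arm or the gripper's body presses on something with over 40 N, if the wrist force passes 120 N, or if a joint passes its speed limit or range.

## Working session

There is one attempt and no reset: what is moved stays moved. The work goes in short steps, Python scripts to look and compute and a tool call to move; the robot and the scene stay as the last step left them, time stands still between calls to the robot, and variables do not carry over. Pictures are saved under pics/ and viewed, at most 10 in all, crops included, and the job is handed in when it is done.

```bash
ls; mkdir -p pics; python3 - <<'E'
from rig import arm, camrig, telemetry
import cv2,numpy as np
s=telemetry.get_state();print(s['time_s'],s['position'],s['tool_rot'])
for n in ('side','top'):
    im=camrig.capture(n);cv2.imwrite(f'pics/{n}0.png',im[:,:,::-1]);c=camrig.calibration(n);print(n,c)
print(camrig.calibration('wrist'))
E
```

```text
pics
rig.py
0.0 [0.22628716 0.60872693 0.21363792] [-8.61776869e-05  1.76995117e-01  9.84211339e-01 -8.72614268e-04]
side {'vfov': 45.18549391724214, 'cx': 277.1040164716791, 'cy': 217.73934857676954, 'cam_to_world': array([[-0.98312774, -0.09335086,  0.15730692,  0.28757205],
       [-0.18210724,  0.58049019, -0.79364229,  1.46625386],
       [-0.01722793, -0.80889848, -0.58769588,  1.15718703],
       [ 0.        ,  0.        ,  0.        ,  1.        ]])}
top {'vfov': 56.666353567568, 'cx': 282.12419626274914, 'cy': 206.89898797226584, 'cam_to_world': array([[ 0.01814638, -0.99675918,  0.07836992,  0.46271898],
       [-0.99972387, -0.01925892, -0.0134636 ,  0.01210374],
       [ 0.01492929, -0.07810397, -0.99683343,  1.33382373],
       [ 0.        ,  0.        ,  0.        ,  1.        ]])}
{'vfov': 69.39399996830798, 'cx': 279.25317677620797, 'cy': 209.0706524191046, 'T_tool_cam': array([[ 7.92105584e-04, -9.66622460e-01, -2.56203810e-01,
         7.29637484e-02],
       [ 9.99999686e-01,  7.59287640e-04,  2.27010087e-04,
         8.04638841e-04],
       [-2.49006622e-05, -2.56203909e-01,  9.66622758e-01,
        -1.71329174e-01],
       [ 0.00000000e+00,  0.00000000e+00,  0.00000000e+00,
         1.00000000e+00]])}
```

View pics/top0.png

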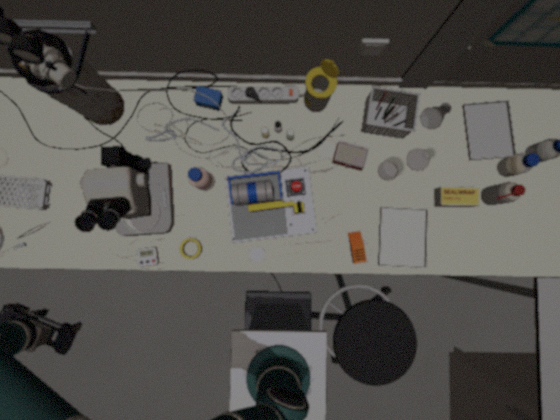

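View pics/side0.png

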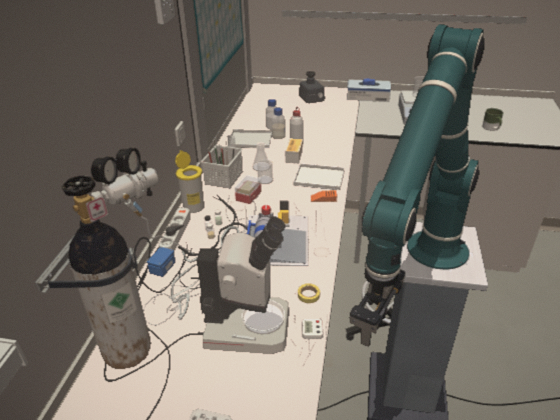

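The top view shows the ramp at about (258,208), with the canister at (252,190), yellow arm at (280,207), red knob at (295,187) and dock on the right. The orange wedge is at (357,247) and the tray at (403,237), with the tape at (190,248), timer at (148,256), bottle at (198,177) and tip box at (350,155). The side view agrees. Next I cast rough rays.

```bash
cat > h.py <<'E'
from rig import arm, camrig, telemetry
import cv2,numpy as np
from scipy.spatial.transform import Rotation as R
def rot(q): return R.from_quat([q[1],q[2],q[3],q[0]])
def cam(n,s=None):
    c=camrig.calibration(n);f=210/np.tan(np.radians(c['vfov']/2))
    if n=='wrist':
        s=s or telemetry.get_state();T=np.eye(4);T[:3,:3]=rot(s['tool_rot']).as_matrix();T[:3,3]=s['position'];M=T@c['T_tool_cam']
    else: M=c['cam_to_world']
    return f,c['cx'],c['cy'],np.array(M)
def ray(C,uv):
    f,cx,cy,M=C;return M[:3,3],M[:3,:3]@np.array([(uv[0]-cx)/f,(uv[1]-cy)/f,1])
def plane(C,uv,z):
    o,d=ray(C,uv);return o+d*(z-o[2])/d[2]
def tri(obs):  # [(C,uv),..] least squares point of rays
    A=np.zeros((3,3));b=np.zeros(3);L=[]
    for C,uv in obs:
        o,d=ray(C,uv);d=d/np.linalg.norm(d);P=np.eye(3)-np.outer(d,d);A+=P;b+=P@o;L.append((o,d))
    p=np.linalg.solve(A,b);return p,[np.linalg.norm(np.cross(p-o,d)) for o,d in L]
def proj(C,p):
    f,cx,cy,M=C;c=M[:3,:3].T@(np.asarray(p)-M[:3,3]);return np.array([cx+f*c[0]/c[2],cy+f*c[1]/c[2]])
def shot(n,fn):
    s=telemetry.get_state();im=camrig.capture(n);cv2.imwrite(fn,im[:,:,::-1]);np.save(fn[:-4]+'.npy',cam(n,s)[3]);return im,cam(n,s)
def load(n,fn):
    c=cam(n,None);return cv2.imread(fn),(c[0],c[1],c[2],np.load(fn[:-4]+'.npy'))
def hsv(bgr,lo,hi): return cv2.inRange(cv2.cvtColor(bgr,cv2.COLOR_BGR2HSV),np.array(lo),np.array(hi))
def to(pos,ydir):
    """delta, tool axes, to TCP pos with tool down, tool y along ydir (world angle) or its half turn"""
    s=telemetry.get_state();r=rot(s['tool_rot'])
    best=None
    for k in (0,np.pi):
        a=ydir+k;y=np.array([np.cos(a),np.sin(a),0]);z=np.array([0,0,-1.]);x=np.cross(y,z)
        d=(r.inv()*R.from_matrix(np.c_[x,y,z])).as_rotvec()
        if best is None or np.linalg.norm(d)<np.linalg.norm(best):best=d
    print('t',round(s['time_s'],2),'tcp',s['position'].round(4),'q7',round(s['q'][6],2),'d_tool',r.inv().apply(np.array(pos)-s['position']).round(4),'rv',best.round(4),'then-axes d',(r*R.from_rotvec(best)).inv().apply(np.array(pos)-s['position']).round(4))
E
python3 - <<'E'
from h import *
C=cam('top')
for n,uv,z in [('ramp',(258,208),.03),('can',(252,190),.06),('knob',(295,187),.08),('fin',(299,206),.1),('wedge',(357,247),.02),('wedge top',(355,233),.02),('wedge bot',(360,262),.02),('tray',(403,237),.01),('tape',(190,248),.02),('tipbox',(350,155),.06)]: print(n,plane(C,uv,z).round(3))
to([.42,-.1,.40],np.pi/2)
E
```

```text
ramp [0.56  0.075 0.03 ]
can [0.617 0.095 0.06 ]
knob [ 0.627 -0.045  0.08 ]
fin [ 0.564 -0.058  0.1  ]
wedge [ 0.435 -0.26   0.02 ]
wedge top [ 0.482 -0.253  0.02 ]
wedge bot [ 0.386 -0.27   0.02 ]
tray [ 0.472 -0.419  0.01 ]
tape [0.422 0.3   0.02 ]
tipbox [ 0.74  -0.228  0.06 ]
t 0.1 tcp [0.2263 0.6088 0.2137] q7 -0.06 d_tool [-0.4285 -0.5972 -0.1853] rv [-1.600e-03 -2.000e-04 -3.559e-01] then-axes d [-0.1937 -0.7088 -0.1863]
```

>>> send_path([
  [0.09,0,0,-0.05,0,0,-0.178],
  [0.09,0,0,-0.05,0,0,-0.178],
  [0.09,-0.02,-0.058,0,0,0,0],
  [0.09,-0.02,-0.058,0,0,0,0],
  [0.09,-0.02,-0.058,0,0,0,0],
  [0.09,-0.02,-0.058,0,0,0,0],
  [0.09,-0.02,-0.058,0,0,0,0],
  [0.09,-0.02,-0.058,0,0,0,0],
])

```text
time_s: 1.1
position: [0.3468, 0.2592, 0.3145]
tool_rot: [0.0, -0.0, 1.0, 0.0]
contact_force: [0.6, 0.8, -0.5]
finger_gap: 0.09
grasp_force: 0.0
```

>>> send_path([
  [0.09,-0.03,-0.05,0,0,0,0],
  [0.09,-0.03,-0.05,0,0,0,0],
  [0.09,-0.03,-0.05,0,0,0,0],
  [0.09,-0.01,-0.05,0,0,0,0],
  [0.09,0,0,0,0,0,0],
  [0.09,0,0,0,0,0,0],
])

```text
time_s: 1.85
position: [0.4462, 0.062, 0.3144]
tool_rot: [-0.0, -0.0, 1.0, 0.0]
contact_force: [0.4, 0.4, -0.4]
finger_gap: 0.0901
grasp_force: 0.0
```

```bash
python3 - <<'E'
from h import *
shot('wrist','pics/w1.png'); to([.45,-.25,.32],np.pi/2)
E
```

```text
t 1.9 tcp [0.4461 0.0626 0.3144] q7 1.37 d_tool [-0.0032 -0.3126 -0.0057] rv [ 0.0003 -0.0005  0.002 ] then-axes d [-0.0039 -0.3126 -0.0056]
```

View pics/w1.png

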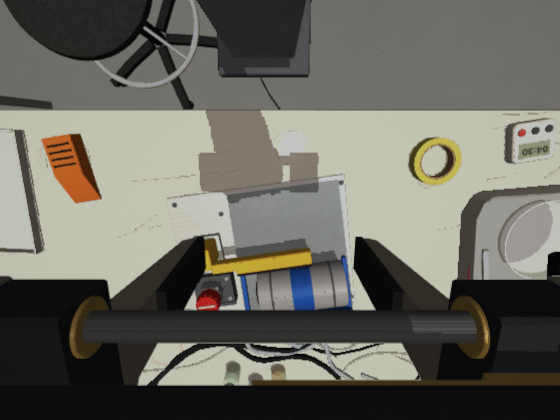

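The first wrist view is upside down (up is world -x, left is -y). The wedge is at (72,168) with ribs at the top and nose at the bottom (88,201), so it points away from the robot. The arm's bar is at (260,260), the knob at (208,300), the canister at (300,288) and the tray's right edge at x≈35. Now a second place.

>>> send_path([
  [0.09,0.01,-0.062,0,0,0,0],
  [0.09,0.01,-0.062,0,0,0,0],
  [0.09,0.01,-0.062,0,0,0,0],
  [0.09,0.01,-0.062,0,0,0,0],
  [0.09,0.01,-0.05,0,0,0,0],
  [0.09,0,0,0,0,0,0],
  [0.09,0,0,0,0,0,0],
])

```text
time_s: 2.78
position: [0.3975, -0.2337, 0.3144]
tool_rot: [-0.0, -0.001, 1.0, 0.0]
contact_force: [0.3, 0.4, -0.5]
finger_gap: 0.09
grasp_force: 0.0
```

```bash
python3 - <<'E'
from h import *
shot('wrist','pics/w2.png'); to([.45,-.25,.32],np.pi/2)
E
```

```text
t 2.83 tcp [ 0.3976 -0.2334  0.3143] q7 2.06 d_tool [-0.0524 -0.0168 -0.0057] rv [ 0.0006 -0.0003  0.0039] then-axes d [-0.0524 -0.0166 -0.0057]
```

View pics/w2.png

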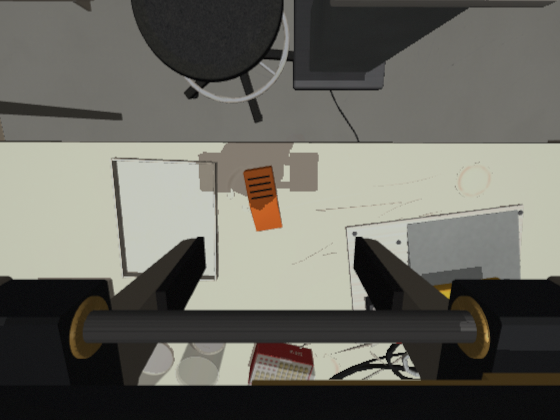

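The second view shows the wedge from the top at (259,170) to the nose edge (258,231)–(281,228), with its ribs toward the robot. The tray corners are (114,158), (217,160), (216,279) and (123,275), and the base plate's front corners are (347,228) and (522,207).

```bash
cat > m.py <<'E'
from h import *
V={}
for k in ('w1','w2'):
    im,C=load('wrist',f'pics/{k}.png');V[k]=(im,C)
    m=hsv(im,(3,180,80),(14,255,255));n,l,st,ce=cv2.connectedComponentsWithStats(m)
    m=cv2.morphologyEx(m,cv2.MORPH_CLOSE,np.ones((7,7)))
    cs,_=cv2.findContours(m,0,2);c=max(cs,key=cv2.contourArea)
    ap=cv2.approxPolyDP(c,3,True)[:,0];print(k,'wedge',ap.tolist())
# base plate corners, tray corners
C1,C2=V['w1'][1],V['w2'][1]
def sub(im,uv):
    g=cv2.cvtColor(im,cv2.COLOR_BGR2GRAY);p=np.array([[uv]],np.float32)
    return cv2.cornerSubPix(g,p,(5,5),(-1,-1),(3,30,.01))[0,0]
for n,a,b in [('base R',(168,198),(347,228)),('base L',(342,178),(522,207)),('ramp R',(228,192),(408,222))]:
    a,b=sub(V['w1'][0],a),sub(V['w2'][0],b);p,e=tri([(C1,a),(C2,b)]);print(n,a,b,p.round(4),np.round(e,4),plane(C1,a,.006).round(4),plane(C2,b,.006).round(4))
for uv in [(114,158),(217,160),(216,279),(123,275)]:
    print('tray',plane(C2,uv,.019).round(4))
for uv in [(1,130),(22,130),(40,250),(35,248)]: print('tray w1',plane(C1,uv,.019).round(4))
E
python3 m.py
python3 - <<'E'
import cv2
a=cv2.imread('pics/w1.png');b=cv2.imread('pics/w2.png')
f=lambda i,x,y,w,h,s:cv2.resize(i[y:y+h,x:x+w],None,fx=s,fy=s,interpolation=2)
import numpy as np
A=f(a,155,170,200,150,4)
cv2.imwrite('pics/c1.png',A)
E
```

```text
w1 wedge [[42, 139], [55, 176], [73, 199], [99, 198], [82, 172], [70, 135]]
w2 wedge [[270, 167], [244, 172], [257, 230], [280, 226]]
base R [168. 198.] [345.19736 226.71405] [ 0.4845 -0.1203 -0.003 ] [0.0003 0.0003] [ 0.4822 -0.1169  0.006 ] [ 0.4818 -0.1224  0.006 ]
base L [342.78406 181.6606 ] [522.4883  211.17574] [0.4539 0.1643 0.0089] [0.0006 0.0006] [0.4551 0.1649 0.006 ] [0.4541 0.1668 0.006 ]
ramp R [225.777   194.56082] [407.9717  220.32707] [ 0.4722 -0.0216  0.0109] [0.0032 0.0032] [ 0.4764 -0.023   0.006 ] [ 0.4704 -0.0193  0.006 ]
tray [ 0.3688 -0.4841  0.019 ]
tray [ 0.3713 -0.3274  0.019 ]
tray [ 0.5714 -0.3389  0.019 ]
tray [ 0.5645 -0.4955  0.019 ]
tray w1 [ 0.3759 -0.351   0.019 ]
tray w1 [ 0.3759 -0.3197  0.019 ]
tray w1 [ 0.5675 -0.3313  0.019 ]
tray w1 [ 0.564  -0.3388  0.019 ]
```

View pics/c1.png

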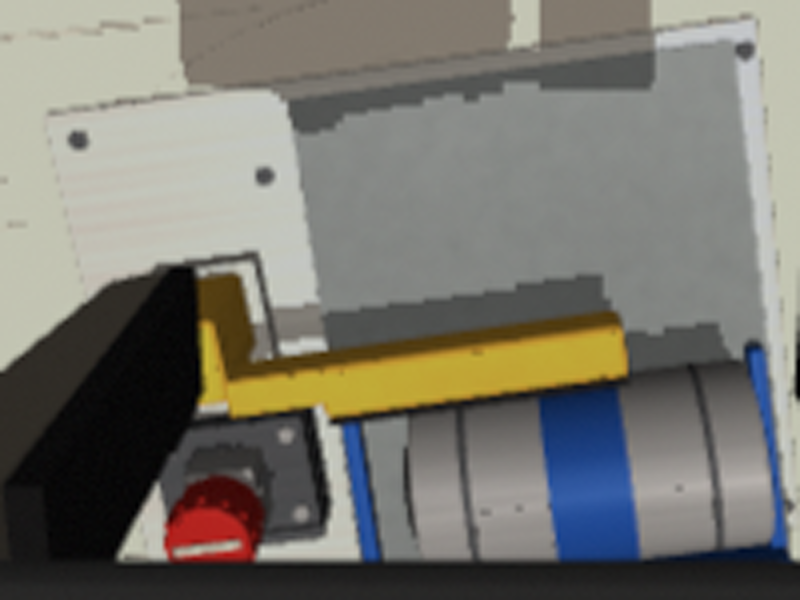

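The crop is of w1 at ×4. It shows the base plate's front corners at (167,198.5) and (344,175), the bar with the canister against it, and the knob and collar half hidden. I'll take two views further in for the knob, fin, dock and canister.

>>> send_path([
  [0.09,-0.05,0.035,0,0,0,0],
  [0.09,-0.05,0.035,0,0,0,0],
  [0.09,-0.05,0.035,0,0,0,0],
  [0.09,-0.02,0.035,0,0,0,0],
  [0.09,0,0,0,0,0,0],
  [0.09,0,0,0,0,0,0],
])

```text
time_s: 3.58
position: [0.5663, -0.0948, 0.3143]
tool_rot: [-0.0, -0.001, 1.0, -0.0]
contact_force: [-1.1, -0.3, 0.9]
finger_gap: 0.0899
grasp_force: 0.0
```

```bash
python3 - <<'E'
from h import *
shot('wrist','pics/w3.png')
E
```

>>> send_path([
  [0.09,0,0.05,0,0,0,0],
  [0.09,0,0.05,0,0,0,0],
  [0.09,0,0.05,0,0,0,0],
  [0.09,0,0,0,0,0,0],
  [0.09,0,0,0,0,0,0],
])

```text
time_s: 4.25
position: [0.5665, 0.0529, 0.315]
tool_rot: [0.0, 0.001, 1.0, -0.0]
contact_force: [0.4, -1.2, -0.7]
finger_gap: 0.0899
grasp_force: 0.0
```

```bash
python3 - <<'E'
from h import *
shot('wrist','pics/w4.png')
a=cv2.imread('pics/w3.png');b=cv2.imread('pics/w4.png')
cv2.imwrite('pics/c2.png',np.vstack([cv2.resize(i[90:330,130:450],(800,600))[:, :] for i in (a,b)])[:1200:2,::2])
cv2.imwrite('pics/c2.png',np.hstack([i[60:340,130:430] for i in (a,b)]))
E
```

```text
(no output)
```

View pics/c2.png

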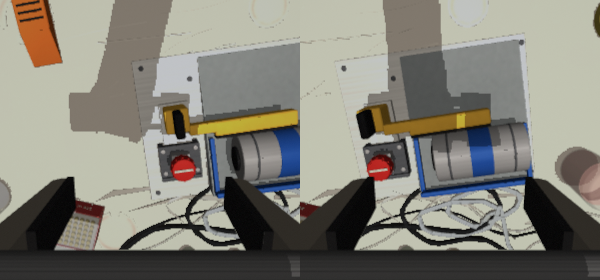

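Both views (crop offsets (130,60)) show the knob near (313,227) and (210,225), the fin near (309,183) and (196,183), and the base corners (262,122) on the right in w3 and (166,122), (354,95) in w4. Masks and triangulation next.

```bash
cat > m2.py <<'E'
from h import *
V={k:load('wrist',f'pics/{k}.png') for k in ('w1','w2','w3','w4')}
def sub(im,uv,w=4):
    g=cv2.cvtColor(im,cv2.COLOR_BGR2GRAY);return cv2.cornerSubPix(g,np.array([[uv]],np.float32),(w,w),(-1,-1),(3,30,.01))[0,0]
def comp(m,uv,r=25):
    n,l,st,ce=cv2.connectedComponentsWithStats(m);w=l[int(uv[1])-r:int(uv[1])+r,int(uv[0])-r:int(uv[0])+r]
    k=np.bincount(w[w>0]).argmax();return l==k,ce[k],st[k]
# knob: brightest red top disc; fin: dark blob
for n,a,b,lo,hi in [('knob',(313,227),(210,225),(0,150,60),(8,255,255)),('fin',(309,183),(196,183),(0,0,0),(180,255,38))]:
    o=[]
    for k,uv in (('w3',a),('w4',b)):
        im,C=V[k];m=hsv(im,lo,hi)
        if n=='knob': m|=hsv(im,(172,150,60),(180,255,255))
        mm,ce,st=comp(m,uv);print(n,k,ce.round(1),st);c=np.argwhere(mm)[:,::-1];o.append((C,ce))
        print(cv2.minAreaRect(c.astype(np.float32)))
    p,e=tri(o);print(n,p.round(4),np.round(e,4))
R_=[('w1',(167,198.5)),('w2',(347,228)),('w3',(264,122)),('w4',(166,122))]
L_=[('w1',(344,175)),('w2',(522,207)),('w4',(354,96))]
for n,l in (('R',R_),('L',L_)):
    print(n,tri([(V[k][1],u) for k,u in l])[0].round(4),[(k,u,plane(V[k][1],u,.006)[:2].round(4)) for k,u in l])
for k in V:
    im,C=V[k];m=hsv(im,(3,180,80),(14,255,255));m=cv2.morphologyEx(m,cv2.MORPH_CLOSE,np.ones((7,7)))
    cs,_=cv2.findContours(m,0,2);c=max(cs,key=cv2.contourArea);print(k,'wedge',cv2.approxPolyDP(c,2,True)[:,0].tolist())
E
python3 m2.py; python3 - <<'E'
import cv2,numpy as np
a=cv2.imread('pics/w3.png');b=cv2.imread('pics/w4.png')
f=lambda i,x,y:cv2.resize(i[y:y+150,x:x+100],None,fx=4,fy=4,interpolation=2)
cv2.imwrite('pics/c3.png',np.hstack([f(a,255,110),f(b,155,110)]))
E
```

```text
knob w3 [312.6 227.5] [301 215  25  26 428]
((313.0, 227.5), (25.0, 24.0), 90.0)
knob w4 [209.7 226.8] [197 214  26  27 452]
((209.6707305908203, 227.53660583496094), (24.20693588256836, 26.549541473388672), 38.65980529785156)
knob [ 0.6299 -0.0457  0.0731] [0.0001 0.0001]
fin w3 [308.5 184.1] [302 170  13  29 263]
((308.5000305175781, 183.99998474121094), (28.415197372436523, 9.714033126831055), 82.40535736083984)
fin w4 [195.6 183.5] [187 170  18  29 380]
((195.70587158203125, 183.6764678955078), (27.007844924926758, 14.9682035446167), 77.47119140625)
fin [ 0.5633 -0.0554  0.0943] [0.0001 0.0001]
R [ 0.4838 -0.1184  0.0054] [('w1', (167, 198.5), array([ 0.4831, -0.1186])), ('w2', (347, 228), array([ 0.4841, -0.1193])), ('w3', (264, 122), array([ 0.4837, -0.117 ])), ('w4', (166, 122), array([ 0.4841, -0.1184]))]
L [0.4464 0.1664 0.0035] [('w1', (344, 175), array([0.4444, 0.1662])), ('w2', (522, 207), array([0.447 , 0.1646])), ('w4', (354, 96), array([0.4471, 0.1655]))]
w1 wedge [[42, 139], [55, 176], [73, 199], [81, 201], [99, 198], [82, 172], [70, 135]]
w2 wedge [[270, 167], [244, 172], [257, 230], [280, 226]]
w3 wedge [[168, 44], [139, 49], [151, 95], [165, 126], [191, 121], [179, 88]]
w4 wedge [[32, 49], [45, 90], [70, 126], [93, 122], [93, 117], [74, 86], [62, 45]]
```

View pics/c3.png

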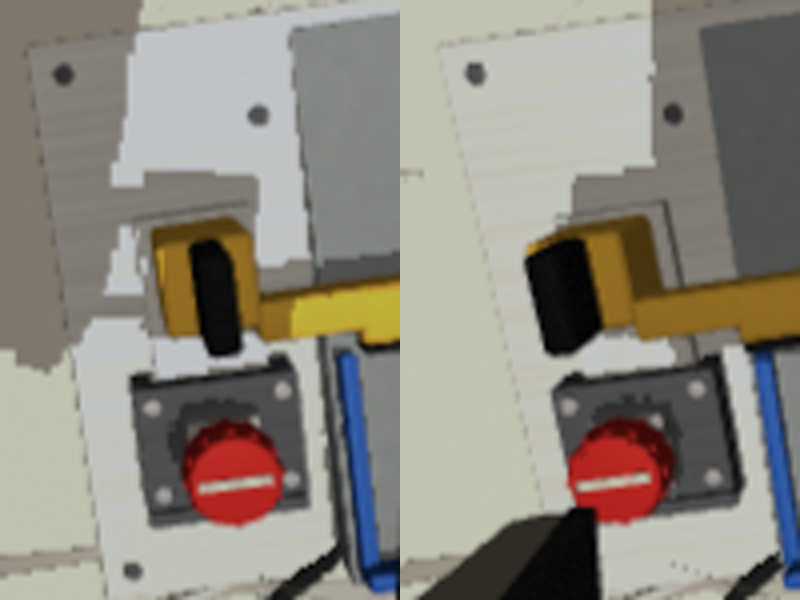

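The ×4 crops show the knob with its white mark along the stand's y, the fin's dark top face, the collar and the base corner. The stand solves consistently (yaw ≈0.13), so I'll do the wedge next.

```bash
python3 - <<'E'
from h import *
V={k:load('wrist',f'pics/{k}.png')[1] for k in ('w1','w2','w3','w4')}
pts={'rearR':[('w3',(168,44)),('w4',(62,45)),('w1',(70,135))],'rearL':[('w3',(139,49)),('w4',(32,49)),('w1',(42,139))],
'shR':[('w3',(179,88)),('w4',(74,86)),('w1',(82,172))],'shL':[('w3',(151,95)),('w4',(45,90)),('w1',(55,176))],
'noseR':[('w3',(191,121)),('w2',(280,228)),('w1',(99,199))],'noseL':[('w3',(165,126)),('w2',(257,231))]}
for n,l in pts.items():
    z=0.0 if 'nose' in n else .027
    print(n,tri([(V[k],u) for k,u in l])[0].round(4),[plane(V[k],u,z)[:2].round(4).tolist() for k,u in l])
E
```

```text
rearR [ 0.3821 -0.2465  0.0237] [[0.3819, -0.2462], [0.383, -0.2435], [0.3828, -0.2442]]
rearL [ 0.3883 -0.2862  0.027 ] [[0.3883, -0.2866], [0.3879, -0.2857], [0.3886, -0.2864]]
shR [ 0.437  -0.2354  0.0278] [[0.4382, -0.2358], [0.4354, -0.2362], [0.4373, -0.2355]]
shL [ 0.444  -0.2765  0.0285] [[0.4476, -0.2764], [0.4407, -0.2783], [0.4434, -0.2776]]
noseR [ 0.4838 -0.2294  0.0052] [[0.4824, -0.2296], [0.4864, -0.2307], [0.4854, -0.2325]]
noseL [ 0.4902 -0.2689  0.0044] [[0.4899, -0.2703], [0.4919, -0.2695]]
```

Wedge: rear (.385,-.266), nose (.487,-.250), length 103 mm against 105 given, top at z≈.027, heading .155. It checks out. Working out the move to it.

```bash
python3 - <<'E'
from h import *
to([.4145,-.2611,.06],np.pi/2+.155)
E
```

```text
t 4.3 tcp [0.5666 0.0523 0.315 ] q7 1.55 d_tool [ 0.1514 -0.3138  0.255 ] rv [-0.0003  0.0006 -0.1579] then-axes d [ 0.1987 -0.2862  0.255 ]
```

>>> send_path([
  [0.07,0,0,0,0,0,-0.158],
  [0.07,0.035,-0.05,0,0,0,0],
  [0.07,0.035,-0.05,0,0,0,0],
  [0.07,0.035,-0.05,0,0,0,0],
  [0.07,0.035,-0.05,0,0,0,0],
  [0.07,0.035,-0.05,0.03,0,0,0],
  [0.07,0.0237,-0.0362,0.045,0,0,0],
  [0.07,0,0,0.06,0,0,0],
], clamp_n=30)

```text
time_s: 5.3
position: [0.4161, -0.2604, 0.1826]
tool_rot: [0.002, -0.074, 0.997, -0.002]
contact_force: [1.4, 1.4, -0.5]
finger_gap: 0.0698
grasp_force: 0.0
```

>>> send_path([
  [0.07,0,0,0.06,0,0,0],
  [0.07,0,0,0.06,0,0,0],
  [0.07,0,0,0,0,0,0],
  [0.07,0,0,0,0,0,0],
])

```text
time_s: 5.8
position: [0.4183, -0.2568, 0.064]
tool_rot: [0.001, -0.078, 0.997, -0.001]
contact_force: [0.3, -0.5, 0.3]
finger_gap: 0.0702
grasp_force: 0.0
```

```bash
python3 - <<'E'
from h import *
to([.4145,-.2611,.004],np.pi/2+.155)
shot('wrist','pics/w5.png')
E
```

```text
t 5.8 tcp [ 0.4183 -0.2568  0.064 ] q7 2.63 d_tool [ 0.0045 -0.0036  0.06  ] rv [-0.0018  0.0021  0.0009] then-axes d [ 0.0044 -0.0037  0.06  ]
```

View pics/w5.png

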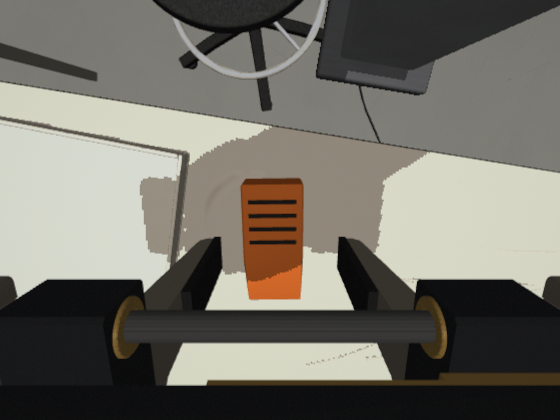

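The wedge sits square between the fingers, centred at column 273, about 4 mm left as computed. I'll descend and grip.

>>> send_path([
  [0.07,0.0045,-0.0036,0,0,0,0],
  [0.07,0,0,0.03,0,0,0],
  [0.07,0,0,0.03,0,0,0],
  [0.07,0,0,0,0,0,0],
  [0.03,0,0,0,0,0,0],
  [0.03,0,0,0,0,0,0],
  [0.03,0,0,0,0,0,0],
  [0.03,0,0,0,0,0,0],
], clamp_n=30)

```text
time_s: 6.85
position: [0.4148, -0.2604, 0.0032]
tool_rot: [0.001, -0.079, 0.997, -0.001]
contact_force: [-1.1, -1.1, 8.2]
finger_gap: 0.0439
grasp_force: 30.0
```

```bash
python3 - <<'E'
from h import *
to([.42,.05,.07],np.pi/2+.135)
E
```

```text
t 6.85 tcp [ 0.4148 -0.2604  0.0032] q7 2.73 d_tool [-0.054   0.3056 -0.0673] rv [-0.0021  0.0022  0.0226] then-axes d [-0.0469  0.3069 -0.0668]
```

>>> send_path([
  [0.03,0,0,-0.03,0,0,0],
  [0.03,0,0,-0.04,0,0,0],
  [0.03,-0.01,0.06,0,0,0,0],
  [0.03,-0.01,0.06,0,0,0,0],
  [0.03,-0.01,0.06,0,0,0,0],
  [0.03,-0.01,0.06,0,0,0,0],
  [0.03,-0.01,0.06,0,0,0,0],
  [0.03,0,0,0,0,0,0.0226],
])

```text
time_s: 7.85
position: [0.4151, 0.0501, 0.0718]
tool_rot: [-0.001, -0.073, 0.997, 0.001]
contact_force: [0.1, -0.6, -2.4]
finger_gap: 0.0438
grasp_force: 30.0
```

>>> send_path([
  [0.03,0,0,0,0,-0.14,0],
  [0.03,0,0,0,0,0,0],
  [0.03,0,0,0,0,0,0],
])

```text
time_s: 8.22
position: [0.4167, 0.0445, 0.0724]
tool_rot: [0.069, -0.067, 0.995, 0.005]
contact_force: [0.3, 0.7, -2.9]
finger_gap: 0.044
grasp_force: 30.0
```

```bash
cat >> h.py <<'E'
O=np.array([.614,.088,0]);YAW=.135
X=np.array([np.cos(YAW),np.sin(YAW),0]);Y=np.array([-X[1],X[0],0])
def st(x,y,z): return O+x*X+y*Y+[0,0,z]   # stand -> world
def tilt(pos,sl=np.arctan(.1405)):
    """delta in present tool axes to TCP pos, tool y along stand Y, tilted by slope; and the rotation"""
    s=telemetry.get_state();r=rot(s['tool_rot']);z=np.array([X[0]*np.sin(sl),X[1]*np.sin(sl),-np.cos(sl)]);x=np.cross(Y,z)
    print('t',round(s['time_s'],2),'tcp',s['position'].round(4),'stand',[round(float((s['position']-O)@a),4) for a in (X,Y)],'F',np.round(s['contact_force'],1),'gap',s['finger_gap'],'d',r.inv().apply(pos-s['position']).round(4),'rv',(r.inv()*R.from_matrix(np.c_[x,Y,z])).as_rotvec().round(4))
def rampz(x): return .006+.1405*(x+.15)
E
python3 - <<'E'
from h import *
tilt(st(-.146,0,rampz(-.146)+.045))
shot('wrist','pics/w6.png')
E
```

```text
t 8.22 tcp [0.4167 0.0445 0.0724] stand [-0.2013, -0.0166] F [ 0.3  0.7 -2.9] gap 0.04399158066668896 d [-0.0519  0.0166  0.0283] rv [ 0.0002 -0.0004 -0.0007]
```

View pics/w6.png

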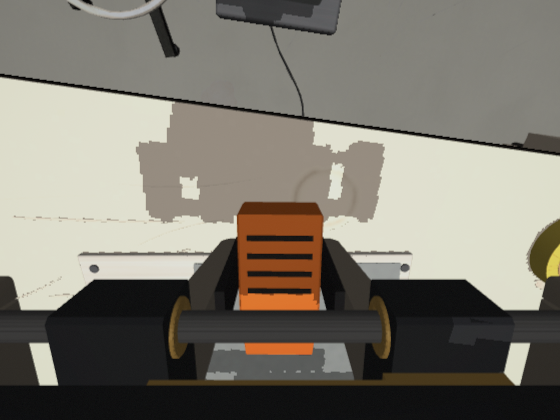

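The wedge is firmly held and aligned. The base plate's front edge runs level at row 254, with corners at (80,254) and (412,253), so the yaw is right. I'll check the stand origin from those corners.

```bash
python3 - <<'E'
from h import *
im,C=load('wrist','pics/w6.png')
for uv in ((80,254),(412,253)):
    p=plane(C,uv,.006)-O;print((p@X).round(4),(p@Y).round(4))
E
```

```text
-0.1595 -0.1871
-0.1605 0.0991
```

>>> send_path([
  [0.03,-0.052,0.0166,0,0,0,0],
  [0.03,0,0,0.019,0,0,0],
  [0.03,0,0,0.019,0,0,0],
  [0.03,0,0,0,0,0,0],
  [0.03,0,0,0,0,0,0],
])

```text
time_s: 8.9
position: [0.4707, 0.0686, 0.042]
tool_rot: [0.07, -0.067, 0.995, 0.005]
contact_force: [-0.7, 0.0, -3.2]
finger_gap: 0.0435
grasp_force: 30.0
```

```bash
python3 - <<'E'
from h import *
tilt(st(-.12,0,rampz(-.12)+.007))
E
```

```text
t 8.9 tcp [0.4707 0.0686 0.042 ] stand [-0.1446, 0.0001] F [-0.7  0.  -3.2] gap 0.043484503263709895 d [-0.0209 -0.0001  0.028 ] rv [-0.0003  0.0005 -0.0002]
```

>>> send_path([
  [0.03,0,0,0.013,0,0,0],
  [0.03,0,0,0.013,0,0,0],
  [0.03,-0.012,0,0,0,0,0],
  [0.03,-0.013,0,0,0,0,0],
  [0.03,0,0,0.003,0,0,0],
  [0.03,0,0,0,0,0,0],
  [0.03,0,0,0,0,0,0],
])

```text
time_s: 9.78
position: [0.4981, 0.0729, 0.0164]
tool_rot: [0.07, -0.068, 0.995, 0.005]
contact_force: [-0.8, 0.0, -3.3]
finger_gap: 0.0436
grasp_force: 30.0
```

```bash
python3 - <<'E'
from h import *
tilt(st(-.09,0,rampz(-.09)+.004))
E
```

```text
t 9.78 tcp [0.4981 0.0729 0.0164] stand [-0.1169, 0.0006] F [-0.8  0.  -3.3] gap 0.04362977674623194 d [-0.0269 -0.0006  0.0017] rv [ 0.0002 -0.0001  0.0005]
```

>>> send_path([
  [0.03,0,0,0.001,0,0,0],
  [0.03,0,0,0.001,0,0,0],
  [0.03,0,0,0,0,0,0],
])

```text
time_s: 10.15
position: [0.4987, 0.073, 0.0144]
tool_rot: [0.07, -0.068, 0.995, 0.005]
contact_force: [-0.2, 1.5, -2.2]
finger_gap: 0.0438
grasp_force: 30.0
```

>>> send_path([
  [0.03,-0.006,0,0,0,0,0],
  [0.03,-0.006,0,0,0,0,0],
  [0.03,-0.006,0,0,0,0,0],
  [0.03,0,0,0,0,0,0],
])

```text
time_s: 10.65
position: [0.5173, 0.0755, 0.0171]
tool_rot: [0.07, -0.068, 0.995, 0.005]
contact_force: [-0.8, 0.1, -2.8]
finger_gap: 0.0437
grasp_force: 30.0
```

>>> send_path([
  [0.03,-0.005,0,0.0007,0,0,0],
  [0.03,-0.004,0,0,0,0,0],
  [0.03,0,0,0,0,0,0],
])

```text
time_s: 11.02
position: [0.5184, 0.0757, 0.0167]
tool_rot: [0.063, -0.067, 0.996, 0.006]
contact_force: [-19.6, -4.1, 22.4]
finger_gap: 0.0438
grasp_force: 30.0
```

>>> send_path([
  [0.03,-0.002,0,0,0,0,0],
  [0.03,0,0,0,0,0,0],
])

```text
time_s: 11.28
position: [0.5218, 0.0762, 0.0172]
tool_rot: [0.065, -0.067, 0.996, 0.006]
contact_force: [-12.9, -2.6, 13.6]
finger_gap: 0.0435
grasp_force: 30.0
```

>>> send_path([
  [0.03,-0.002,0,0,0,0,0],
  [0.03,0,0,0,0,0,0],
])

```text
time_s: 11.52
position: [0.522, 0.0763, 0.0172]
tool_rot: [0.063, -0.067, 0.996, 0.006]
contact_force: [-20.3, -3.3, 22.2]
finger_gap: 0.0437
grasp_force: 30.0
```

>>> send_path([
  [0.03,0.002,0,-0.001,0,0,0],
  [0.03,0,0,0,0,0,0],
])

```text
time_s: 11.78
position: [0.5274, 0.0769, 0.0189]
tool_rot: [0.07, -0.068, 0.995, 0.005]
contact_force: [0.5, -0.5, -2.5]
finger_gap: 0.0437
grasp_force: 30.0
```

>>> send_path([
  [0.03,0,0,-0.001,0,0,0],
  [0.03,0,0,0,0,0,0],
])

```text
time_s: 12.02
position: [0.5271, 0.0769, 0.0196]
tool_rot: [0.07, -0.068, 0.995, 0.005]
contact_force: [-0.8, 0.5, -4.7]
finger_gap: 0.0438
grasp_force: 30.0
```

```bash
python3 - <<'E'
from h import *
s=telemetry.get_state()
tilt(st(-.085,0,rampz(-.085)+.004)); im,C=shot('wrist','pics/w7.png'); im2,_=shot('side','pics/s7.png');im3,_=shot('top','pics/t7.png')
E
```

```text
t 12.03 tcp [0.5271 0.0769 0.0196] stand [-0.0876, 0.0007] F [-0.8  0.5 -4.7] gap 0.04378489761003707 d [-0.0025 -0.0007  0.0008] rv [-0.0001  0.0001  0.0007]
```

>>> send_path([
  [0.03,-0.002,0,0,0,0,0],
  [0.03,0,0,0,0,0,0],
])

```text
time_s: 12.42
position: [0.5283, 0.0771, 0.0197]
tool_rot: [0.069, -0.068, 0.995, 0.005]
contact_force: [-1.4, 0.2, -5.8]
finger_gap: 0.0437
grasp_force: 30.0
```

>>> send_path([
  [0.03,-0.002,0,0,0,0,0],
  [0.03,0,0,0,0,0,0],
])

```text
time_s: 12.68
position: [0.5314, 0.0774, 0.0204]
tool_rot: [0.07, -0.068, 0.995, 0.005]
contact_force: [-1.3, -0.7, -4.4]
finger_gap: 0.0436
grasp_force: 30.0
```

>>> send_path([
  [0.03,0,0,0.0008,0,0,0],
  [0.03,-0.0015,0,0,0,0,0],
  [0.03,0,0,0,0,0,0],
])

```text
time_s: 13.05
position: [0.5326, 0.0776, 0.0197]
tool_rot: [0.07, -0.068, 0.995, 0.005]
contact_force: [-3.0, -0.6, -4.7]
finger_gap: 0.044
grasp_force: 30.0
```

>>> send_path([
  [0.03,-0.0015,0,0,0,0,0],
  [0.03,0,0,0,0,0,0],
])

```text
time_s: 13.3
position: [0.5344, 0.0778, 0.0201]
tool_rot: [0.07, -0.068, 0.995, 0.005]
contact_force: [-2.4, -0.7, -5.0]
finger_gap: 0.0437
grasp_force: 30.0
```

>>> send_path([
  [0.06,0,0,0,0,0,0],
  [0.06,0,0,0,0,0,0],
  [0.064,0,0,0,0,0,0],
  [0.064,0,0,0,0,0,0],
])

```text
time_s: 13.8
position: [0.5345, 0.0778, 0.0202]
tool_rot: [0.07, -0.068, 0.995, 0.005]
contact_force: [0.4, -0.3, -0.6]
finger_gap: 0.0645
grasp_force: 0.0
```

```bash
python3 - <<'E'
from h import *
shot('side','pics/s8.png');shot('top','pics/t8.png')
for v in ('side','top'):
  a=cv2.imread(f'pics/{v}0.png');b=cv2.imread(f'pics/{v[0]}8.png')
  for im in (a,b):
    u,w=((225,200) if v=='side' else (228,170));c=im[w:w+60,u:u+90];m=hsv(c,(105,120,50),(125,255,255));p=np.argwhere(m>0);print(v,len(p),p.mean(0).round(2))
s8=cv2.imread('pics/s8.png')[170:290,220:360];t8=cv2.imread('pics/t8.png')[150:270,210:340]
cv2.imwrite('pics/c8.png',np.hstack([cv2.resize(s8,(400,400)),cv2.resize(t8,(400,400))]))
tilt(st(-.085,0,.12))
E
```

```text
side 45 [27.49 30.13]
side 52 [27.25 30.27]
top 252 [16.21 24.88]
top 247 [15.28 24.77]
t 13.9 tcp [0.5343 0.0778 0.0201] stand [-0.0803, 0.0006] F [ 0.3 -0.4 -0.2] gap 0.06386153058356918 d [-0.0094 -0.0006 -0.0996] rv [0.0001 0.0009 0.0005]
```

>>> send_path([
  [0.064,0,0,-0.05,0,0,0],
  [0.064,0,0,-0.06,0,0,0],
  [0.064,0,0,-0.06,0,0,0],
  [0.064,0,0,-0.04,0,0.14,0],
  [0.064,0.02,0,-0.04,0,0,0],
  [0.064,0,0,0,0,0,0],
  [0.064,0,0,0,0,0,0],
])

```text
time_s: 14.78
position: [0.4848, 0.0713, 0.2673]
tool_rot: [-0.0, -0.068, 0.998, 0.0]
contact_force: [0.2, -0.2, -0.1]
finger_gap: 0.0641
grasp_force: 0.0
```

```bash
python3 - <<'E'
from h import *
a=load('wrist','pics/w3.png')[1];b=load('wrist','pics/w4.png')[1]
ua,ub=(313.75,231.25),(208.25,230.5)
p,e=tri([(a,ua),(b,ub)]);print('mark',p.round(4),e,plane(a,ua,.083).round(4),plane(b,ub,.083).round(4),'nominal',st(0,-.135,.083))
# fin top corners seen in the crops
im,C=shot('wrist','pics/w9.png')
m=hsv(im,(3,180,60),(14,255,255));m=cv2.morphologyEx(m,cv2.MORPH_CLOSE,np.ones((7,7)))
c=max(cv2.findContours(m,0,2)[0],key=cv2.contourArea)
for u in cv2.approxPolyDP(c,2,True)[:,0]:
    q=plane(C,u,.03)-O;print(u,'stand',(q@X).round(4),(q@Y).round(4))
to(st(0,-.135,.12),np.pi/2+YAW)
cv2.imwrite('pics/c9.png',cv2.resize(im[60:330,130:430],(600,540)))
E
```

```text
mark [ 0.6316 -0.0453  0.0844] [np.float64(0.00015383051816683231), np.float64(0.0001538305181669136)] [ 0.6323 -0.0451  0.083 ] [ 0.6319 -0.0456  0.083 ] nominal [ 0.63216969 -0.04577168  0.083     ]
[275 260] stand -0.0177 -0.0037
[275 309] stand 0.0633 -0.0038
[295 309] stand 0.0633 0.0267
[295 260] stand -0.0177 0.0255
t 14.82 tcp [0.4846 0.0712 0.2669] q7 1.64 d_tool [-0.1305 -0.1359  0.1468] rv [-0.0001 -0.0013  0.0008] then-axes d [-0.1305 -0.1358  0.1469]
```

```bash
python3 - <<'E'
from h import *
im,C=load('wrist','pics/w9.png')
for p in [(-.113,-.022,.038),(-.113,.022,.038),(-.06,-.022,.046),(-.06,.022,.046)]: print(p,proj(C,st(*p)).round(0))
m=hsv(im,(2,120,25),(16,255,255))
for c in cv2.findContours(m,0,2)[0]:
    if cv2.contourArea(c)>60: print(cv2.contourArea(c),cv2.boundingRect(c),cv2.approxPolyDP(c,2,True)[:,0].tolist())
for r in range(180,312,8): print(r,[im[r,c].tolist() for c in (262,279,296)])
E
```

```text
(-0.113, -0.022, 0.038) [261. 197.]
(-0.113, 0.022, 0.038) [294. 197.]
(-0.06, -0.022, 0.046) [261. 236.]
(-0.06, 0.022, 0.046) [294. 236.]
1267.5 (263, 196, 33, 42) [[264, 196], [263, 236], [295, 236], [295, 198]]
178.0 (451, 143, 22, 36) [[461, 143], [464, 162], [451, 178], [461, 174], [471, 161], [468, 148]]
180 [[84, 86, 85], [84, 86, 83], [84, 85, 84]]
188 [[84, 85, 84], [83, 84, 83], [83, 84, 82]]
196 [[82, 83, 83], [14, 40, 83], [83, 84, 82]]
204 [[120, 124, 126], [31, 72, 128], [133, 136, 133]]
212 [[120, 126, 132], [40, 90, 151], [131, 134, 131]]
220 [[118, 123, 128], [26, 34, 47], [131, 134, 131]]
228 [[100, 107, 114], [29, 39, 54], [95, 97, 95]]
236 [[63, 75, 83], [22, 62, 113], [72, 81, 87]]
244 [[55, 173, 194], [55, 173, 195], [55, 172, 195]]
252 [[53, 164, 195], [53, 167, 194], [53, 167, 194]]
260 [[58, 60, 61], [61, 30, 15], [59, 37, 30]]
268 [[98, 101, 104], [102, 49, 21], [102, 57, 35]]
276 [[120, 124, 127], [127, 62, 27], [127, 62, 28]]
284 [[148, 153, 156], [153, 81, 41], [153, 82, 43]]
292 [[149, 153, 158], [163, 88, 47], [163, 89, 47]]
300 [[136, 139, 144], [146, 71, 30], [146, 71, 31]]
308 [[115, 119, 122], [124, 60, 26], [123, 69, 43]]
```

The wedge lies exactly where predicted: mask (263–295, 196–236) against predicted (261–294, 197–236), so its nose is near -8 mm. On to the knob.

>>> send_path([
  [0.055,-0.044,-0.045,0,0,0,0],
  [0.055,-0.044,-0.045,0,0,0,0],
  [0.055,-0.0425,-0.0459,0.02,0,0,0],
  [0.055,0,0,0.06,0,0,0],
  [0.055,0,0,0.06,0,0,0],
  [0.055,0,0,0.005,0,0,0],
  [0.055,0,0,0,0,0,0],
], clamp_n=45)

```text
time_s: 15.7
position: [0.6304, -0.0441, 0.1245]
tool_rot: [0.0, -0.067, 0.998, -0.0]
contact_force: [-0.3, -0.5, 0.1]
finger_gap: 0.055
grasp_force: 0.0
```

```bash
python3 - <<'E'
from h import *
to([.632,-.0455,.059],np.pi/2+YAW)
E
```

```text
t 15.7 tcp [ 0.6304 -0.0441  0.1245] q7 2.14 d_tool [-0.0014 -0.0016  0.0655] rv [-0.0009  0.0002  0.0001] then-axes d [-0.0014 -0.0016  0.0655]
```

>>> send_path([
  [0.055,-0.0014,-0.0016,0.03,0,0,0],
  [0.055,0,0,0.035,0,0,0],
  [0.055,0,0,0,0,0,0],
  [0.055,0,0,0,0,0,0],
  [0.03,0,0,0,0,0,0],
  [0.03,0,0,0,0,0,0],
  [0.03,0,0,0,0,0,0],
], clamp_n=45)

```text
time_s: 16.58
position: [0.6326, -0.0467, 0.0603]
tool_rot: [0.001, -0.067, 0.998, -0.001]
contact_force: [0.4, -2.9, 4.6]
finger_gap: 0.0331
grasp_force: 45.0
```

>>> send_path([
  [0.03,0,0,-0.006,0,0,0],
  [0.03,0,0,-0.006,0,0,0],
  [0.03,0,0,-0.004,0,0,0],
  [0.03,0,0,0,0,0,0],
  [0.03,0,0,0,0,0,0],
])

```text
time_s: 17.2
position: [0.6324, -0.0467, 0.0741]
tool_rot: [0.001, -0.067, 0.998, -0.002]
contact_force: [6.4, -6.2, -10.4]
finger_gap: 0.033
grasp_force: 45.0
```

>>> send_path([
  [0.03,0,0,-0.002,0,0,0],
  [0.03,0,0,0,0,0,0],
  [0.03,0,0,0,0,0,0.17],
  [0.03,0,0,0,0,0,0.17],
  [0.03,0,0,0,0,0,0],
])

```text
time_s: 17.82
position: [0.6324, -0.047, 0.0759]
tool_rot: [0.001, 0.103, 0.995, -0.002]
contact_force: [5.8, -5.7, -12.0]
finger_gap: 0.0328
grasp_force: 45.0
```

>>> send_path([
  [0.03,0,0,0,0,0,0.175],
  [0.03,0,0,0,0,0,0.175],
  [0.03,0,0,0,0,0,0.175],
  [0.03,0,0,0,0,0,0.175],
  [0.03,0,0,0,0,0,0.175],
  [0.03,0,0,0,0,0,0.175],
  [0.03,0,0,0,0,0,0],
  [0.03,0,0,0,0,0,0],
])

```text
time_s: 18.82
position: [0.6317, -0.0478, 0.0757]
tool_rot: [0.002, 0.588, 0.809, -0.002]
contact_force: [4.3, -7.3, -11.1]
finger_gap: 0.0332
grasp_force: 45.0
```

```bash
python3 - <<'E'
from rig import arm, camrig, telemetry
s=telemetry.get_state();print(s['wrist_torque'],s['q'][6])
E
```

```text
[-1.88930303 -1.23259439  0.0081686 ] 1.0084423677019037
```

>>> send_path([
  [0.03,0,0,0.0015,0,0,0],
  [0.03,0,0,0.0015,0,0,0],
  [0.03,0,0,0,0,0,0],
])

```text
time_s: 19.2
position: [0.6317, -0.0478, 0.0733]
tool_rot: [0.002, 0.588, 0.809, -0.002]
contact_force: [4.8, -7.1, -8.3]
finger_gap: 0.0328
grasp_force: 45.0
```

>>> send_path([
  [0.03,0,0,0.0012,0,0,0],
  [0.03,0,0,0,0,0,0],
])

```text
time_s: 19.45
position: [0.6318, -0.0479, 0.0731]
tool_rot: [0.002, 0.588, 0.809, -0.001]
contact_force: [0.9, -7.5, -1.5]
finger_gap: 0.0329
grasp_force: 45.0
```

>>> send_path([
  [0.048,0,0,0,0,0,0],
  [0.048,0,0,0,0,0,0],
  [0.048,0,0,0,0,0,0],
])

```text
time_s: 19.82
position: [0.6314, -0.044, 0.0725]
tool_rot: [-0.0, 0.587, 0.81, 0.0]
contact_force: [0.1, -0.5, 0.7]
finger_gap: 0.0479
grasp_force: 0.0
```

```bash
python3 - <<'E'
from h import *
to([.632,-.0455,.16],np.pi/2+YAW-1.39)
E
```

```text
t 19.82 tcp [ 0.6314 -0.044   0.0725] q7 1.01 d_tool [-0.0015  0.0001 -0.0875] rv [-0.0001 -0.001   0.0013] then-axes d [-0.0016  0.0001 -0.0875]
```

>>> send_path([
  [0.055,0,0,-0.05,0,0,0],
  [0.055,0,0,-0.05,0,0,-0.175],
  [0.055,0,0,-0.05,0,0,-0.175],
  [0.055,0,0,0,0,0,-0.175],
  [0.055,0,0,0,0,0,-0.175],
  [0.055,0,0,0,0,0,-0.175],
  [0.055,0,0,0,0,0,-0.175],
  [0.055,0,0,0,0,0,-0.175],
])

```text
time_s: 20.82
position: [0.6313, -0.0444, 0.2227]
tool_rot: [-0.0, 0.012, 1.0, 0.0]
contact_force: [0.1, -0.3, -0.5]
finger_gap: 0.0549
grasp_force: 0.0
```

>>> send_path([
  [0.055,0.03,0,0,0,0,-0.165],
  [0.055,0.037,0,0,0,0,0],
  [0.055,0,0,0,0,0,0],
  [0.055,0,0,0,0,0,0],
])

```text
time_s: 21.32
position: [0.5656, -0.0483, 0.2231]
tool_rot: [0.001, -0.068, 0.998, 0.0]
contact_force: [0.7, 0.5, 0.6]
finger_gap: 0.0553
grasp_force: 0.0
```

```bash
python3 - <<'E'
from h import *
im,C=shot('wrist','pics/w10.png')
print(proj(C,st(0,-.135,.096)),proj(C,st(-.068,-.135,.11)))
u=proj(C,st(0,-.135,.096)).astype(int);c=cv2.resize(im[u[1]-75:u[1]+40,u[0]-60:u[0]+100],None,fx=4,fy=4);cv2.imwrite('pics/c10.png',c);print(u)
g=im[u[1]-22:u[1]+22,u[0]-22:u[0]+22];m=((g.min(2)>110)*255).astype(np.uint8)
p=np.argwhere(m)[:,::-1];print(len(p),cv2.minAreaRect(p.astype(np.float32)) if len(p) else '')
to(st(-.068,-.135,.078),np.pi/2+YAW)
E
```

```text
[271.89653792 262.84105206] [271.27073416 204.24820003]
[271 262]
709 ((21.5, 22.5), (41.0, 43.0), 90.0)
t 21.38 tcp [ 0.5658 -0.0484  0.2229] q7 2.08 d_tool [ 0.0021 -0.0063  0.1449] rv [-0.0002  0.001   0.0015] then-axes d [ 0.0019 -0.0063  0.1449]
```

View pics/c10.png

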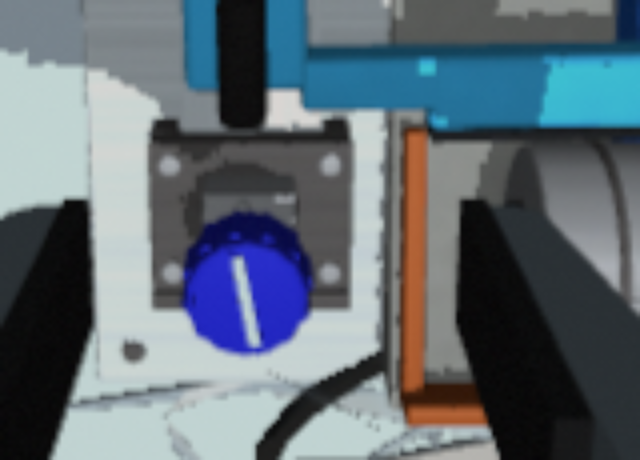

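With red and blue swapped in this crop, the knob's white mark is turned about 80°, so it is latched up. The fin's centre is at column ≈272, against 271 predicted. The picture budget is used up, so I go on by numbers. Gripping the fin.

>>> send_path([
  [0.05,0.0021,-0.0063,0.045,0,0,0],
  [0.05,0,0,0.05,0,0,0],
  [0.05,0,0,0.03,0,0,0],
  [0.05,0,0,0.02,0,0,0],
  [0.05,0,0,0,0,0,0],
  [0.05,0,0,0,0,0,0],
], clamp_n=50)

```text
time_s: 22.12
position: [0.5647, -0.0558, 0.0787]
tool_rot: [0.001, -0.068, 0.998, -0.0]
contact_force: [0.4, -0.2, 0.3]
finger_gap: 0.0499
grasp_force: 0.0
```

```bash
python3 - <<'E'
from h import *
to(st(-.068,-.135,.078),np.pi/2+YAW)
E
```

```text
t 22.12 tcp [ 0.5647 -0.0558  0.0787] q7 2.24 d_tool [-0.0002  0.0008  0.0007] rv [-0.0005  0.0018  0.0005] then-axes d [-0.0002  0.0008  0.0007]
```

>>> send_path([
  [0.005,0,0,0,0,0,0],
  [0.005,0,0,0,0,0,0],
  [0.005,0,0,0,0,0,0],
  [0.005,0,0,0,0,0,0],
  [0.005,0,0,0,0,0,0],
])

```text
time_s: 22.75
position: [0.5635, -0.0555, 0.0777]
tool_rot: [-0.0, -0.068, 0.998, -0.0]
contact_force: [-0.5, -0.3, 0.1]
finger_gap: 0.0121
grasp_force: 50.0
```

>>> send_path([
  [0.005,0.006,0,0,0,0,0],
  [0.005,0.008,0,0,0,0,0],
  [0.005,0.01,0,0,0,0,0],
  [0.005,0,0,0,0,0,0],
])

```text
time_s: 23.25
position: [0.538, -0.0591, 0.0777]
tool_rot: [-0.001, -0.067, 0.998, 0.0]
contact_force: [-3.8, -1.3, 3.5]
finger_gap: 0.0119
grasp_force: 50.0
```

```bash
python3 - <<'E'
from h import *
shot('top','pics/t11.png')
for k in ('top0','t8','t11'):
    c=cv2.imread(f'pics/{k}.png')[170:230,228:318];m=hsv(c,(105,120,50),(125,255,255));p=np.argwhere(m>0);print(k,len(p),p.mean(0).round(2))
E
```

```text
top0 252 [16.21 24.88]
t8 247 [15.28 24.77]
t11 242 [15.24 24.8 ]
```

>>> send_path([
  [0.005,0.01,0,0,0,0,0],
  [0.005,0.012,0,0,0,0,0],
  [0.005,0.012,0,0,0,0,0],
  [0.005,0.012,0,0,0,0,0],
  [0.005,0,0,0,0,0,0],
  [0.005,0,0,0,0,0,0],
])

```text
time_s: 24.05
position: [0.4933, -0.0651, 0.0777]
tool_rot: [-0.001, -0.068, 0.998, 0.0]
contact_force: [-5.2, -0.3, 5.4]
finger_gap: 0.012
grasp_force: 50.0
```

```bash
python3 - <<'E'
from h import *
shot('top','pics/t12.png')
for k in ('t11','t12'):
    c=cv2.imread(f'pics/{k}.png')[170:230,228:318];m=hsv(c,(105,120,50),(125,255,255));p=np.argwhere(m>0);print(k,len(p),p.mean(0).round(2))
s=telemetry.get_state();print((s['position']-O)@X,(s['position']-O)@Y)
E
```

```text
t11 242 [15.24 24.8 ]
t12 255 [15.22 25.09]
-0.14003032214194192 -0.13545329170405848
```

>>> send_path([
  [0.005,0,0,-0.01,0,0,0],
  [0.005,0,0,-0.03,0,0,0],
  [0.005,0,0,-0.03,0,0,0],
  [0.005,0.01,-0.04,0,0,0,0],
  [0.005,0.01,-0.05,0,0,0,0],
  [0.005,0,-0.05,0,0,0,0],
  [0.005,0,-0.05,0,0,0,0],
  [0.005,0,0,0,0,0,0],
])

```text
time_s: 25.1
position: [0.4999, -0.2611, 0.1484]
tool_rot: [0.0, -0.065, 0.998, -0.002]
contact_force: [0.0, -0.2, -2.7]
finger_gap: 0.0114
grasp_force: 50.0
```

>>> send_path([
  [0.005,0,0,0,0,0,0.168],
  [0.005,0,0,0,0,0,0.168],
  [0.005,0,0,0,0,0,0],
  [0.005,0,0,0,0,0,0],
])

```text
time_s: 25.6
position: [0.5005, -0.255, 0.1476]
tool_rot: [-0.0, 0.098, 0.995, 0.0]
contact_force: [-0.6, -0.4, -2.7]
finger_gap: 0.0114
grasp_force: 50.0
```

```bash
python3 - <<'E'
from h import *
to([.4337,-.402,.1],np.pi/2-.2)
im,C=shot('wrist','pics/w13.png');shot('top','pics/t13.png')
# tray: bright neutral region left of the tool
for n,z in(('arm yellow',.12),):
    m=hsv(im,(18,120,60),(32,255,255));cs=[c for c in cv2.findContours(m,0,2)[0] if cv2.contourArea(c)>150]
    for c in cs: print(cv2.boundingRect(c),cv2.minAreaRect(c))
for p in [(.3700,-.484,.019),(.3713,-.3274,.019),(.5714,-.3389,.019),(.5645,-.4955,.019)]: print(proj(C,p).round(0))
im0,_=load('wrist','pics/w2.png')
g=cv2.cvtColor(im,cv2.COLOR_BGR2GRAY)
for r in (120,150,180,200,220): print(r,g[r,0:400:8].tolist())
E
```

```text
t 25.6 tcp [ 0.5005 -0.255   0.1476] q7 2.27 d_tool [ 0.0368 -0.1572  0.0476] rv [ 0.0003 -0.0001  0.0036] then-axes d [ 0.0362 -0.1573  0.0476]
[ 14. 117.]
[174.  84.]
[215. 279.]
[ 77. 299.]
120 [191, 193, 60, 122, 196, 196, 195, 195, 197, 197, 197, 197, 198, 198, 198, 198, 198, 199, 199, 200, 199, 199, 198, 145, 195, 198, 198, 196, 196, 196, 196, 196, 123, 123, 126, 128, 123, 122, 122, 123, 123, 123, 123, 122, 122, 196, 196, 195, 196, 195]
150 [191, 192, 192, 64, 69, 196, 197, 196, 197, 197, 198, 198, 198, 198, 199, 199, 199, 199, 200, 200, 199, 200, 200, 180, 197, 196, 197, 196, 196, 122, 122, 123, 124, 128, 126, 123, 122, 122, 123, 123, 123, 123, 196, 196, 196, 196, 196, 196, 196, 196]
180 [192, 191, 192, 193, 131, 67, 197, 197, 197, 197, 198, 198, 199, 199, 199, 198, 199, 199, 199, 200, 200, 200, 130, 130, 76, 122, 123, 122, 123, 123, 122, 123, 123, 123, 123, 122, 122, 123, 123, 123, 123, 122, 123, 123, 197, 197, 196, 196, 196, 196]
200 [193, 193, 193, 193, 193, 71, 66, 197, 197, 198, 198, 198, 198, 198, 199, 199, 199, 199, 199, 199, 200, 201, 128, 129, 129, 69, 123, 123, 123, 123, 122, 122, 129, 127, 122, 127, 127, 123, 122, 197, 123, 123, 123, 123, 196, 196, 197, 196, 196, 196]
220 [192, 192, 193, 193, 193, 194, 70, 62, 197, 197, 198, 198, 198, 198, 198, 199, 199, 199, 199, 199, 199, 200, 129, 130, 129, 128, 124, 123, 122, 123, 122, 123, 53, 55, 54, 55, 56, 55, 59, 123, 123, 123, 123, 123, 122, 123, 123, 122, 123, 122]
```

>>> send_path([
  [0.005,0.012,-0.05,0,0,0,0],
  [0.005,0.012,-0.055,0,0,0,0],
  [0.005,0.013,-0.052,0,0,0,0],
  [0.005,0,0,0,0,0,0],
  [0.005,0,0,0.03,0,0,0],
  [0.005,0,0,0.03,0,0,0],
  [0.005,0,0,0,0,0,0],
])

```text
time_s: 26.58
position: [0.432, -0.4002, 0.0858]
tool_rot: [-0.002, 0.099, 0.995, 0.002]
contact_force: [-0.5, 0.2, -2.3]
finger_gap: 0.0116
grasp_force: 50.0
```

```bash
python3 - <<'E'
from h import *
to([.4337,-.402,.0757],np.pi/2-.2); s=telemetry.get_state();print(s['tool_rot'],s['contact_force'],s['wrist_torque'])
E
```

```text
t 26.57 tcp [ 0.432  -0.4002  0.0858] q7 2.6 d_tool [-0.002  -0.0015  0.0101] rv [ 0.0027 -0.0039  0.0013] then-axes d [-0.002  -0.0014  0.0101]
[-0.00179086  0.09917433  0.99506725  0.00155229] [-0.54450518  0.18193633 -2.2678469 ] [0.04168371 0.07752584 0.01317536]
```

>>> send_path([
  [0.005,0,0,0.005,0,0,0],
  [0.005,0,0,0.003,0,0,0],
  [0.005,0,0,0,0,0,0],
])

```text
time_s: 26.95
position: [0.4329, -0.4025, 0.0802]
tool_rot: [0.0, 0.1, 0.995, -0.0]
contact_force: [0.7, -0.0, -3.1]
finger_gap: 0.0116
grasp_force: 50.0
```

>>> send_path([
  [0.005,0,0,0.002,0,0,0],
  [0.005,0,0,0,0,0,0],
])

```text
time_s: 27.2
position: [0.4326, -0.4024, 0.0777]
tool_rot: [0.0, 0.1, 0.995, 0.0]
contact_force: [0.4, -0.2, -3.3]
finger_gap: 0.0114
grasp_force: 50.0
```

>>> send_path([
  [0.005,0,0,0.0015,0,0,0],
  [0.005,0,0,0,0,0,0],
])

```text
time_s: 27.45
position: [0.4325, -0.4023, 0.0761]
tool_rot: [-0.0, 0.1, 0.995, 0.0]
contact_force: [0.1, -0.3, -3.2]
finger_gap: 0.0118
grasp_force: 50.0
```

>>> send_path([
  [0.005,0,0,0.0015,0,0,0],
  [0.005,0,0,0,0,0,0],
])

```text
time_s: 27.7
position: [0.4326, -0.4025, 0.0747]
tool_rot: [0.0, 0.1, 0.995, -0.0]
contact_force: [-1.0, 0.4, -2.0]
finger_gap: 0.0119
grasp_force: 50.0
```

>>> send_path([
  [0.005,0,0,0.001,0,0,0],
  [0.005,0,0,0,0,0,0],
])

```text
time_s: 27.95
position: [0.4325, -0.4027, 0.0746]
tool_rot: [0.0, 0.1, 0.995, 0.0]
contact_force: [-2.2, 2.2, 5.4]
finger_gap: 0.0116
grasp_force: 50.0
```

Contact came at .0747, exactly the floor height predicted. Releasing and withdrawing.

>>> send_path([
  [0.02,0,0,-0.0005,0,0,0],
  [0.04,0,0,0,0,0,0],
  [0.05,0,0,0,0,0,0],
  [0.05,0,0,-0.02,0,0,0],
  [0.05,0,0,-0.04,0,0,0],
  [0.05,0,0,-0.06,0,0,0],
  [0.05,0,0,-0.06,0,0,0],
  [0.05,0,0,0,0,0,0],
])

```text
time_s: 28.95
position: [0.4339, -0.405, 0.26]
tool_rot: [0.004, 0.1, 0.995, -0.002]
contact_force: [-0.5, 0.1, -0.3]
finger_gap: 0.0503
grasp_force: 0.0
```

>>> send_path([
  [0.05,0.03,0,-0.04,0,0,0],
  [0.05,0.03,0,-0.03,0,0,0],
  [0.05,0,0,0,0,0,0],
  [0.05,0,0,0,0,0,0],
])

```text
time_s: 29.45
position: [0.3745, -0.3896, 0.3235]
tool_rot: [0.0, 0.1, 0.995, 0.001]
contact_force: [-0.2, 0.5, 0.1]
finger_gap: 0.0499
grasp_force: 0.0
```

```bash
python3 - <<'E'
from h import *
shot('wrist','pics/w14.png');shot('top','pics/t14.png');shot('side','pics/s14.png')
im,C=load('wrist','pics/w14.png')
# fin: dark blob near prediction, yellow arm extents
ar=np.array([np.cos(-.2),np.sin(-.2),0]);ay=np.array([-ar[1],ar[0],0]);o=np.array([.4325,-.4025,0])+.068*ar
for n,p in (('fin top',(-.068,0,.107)),('block corner',(-.085,-.017,.069)),('bar tip in',(-.06,.165,.069)),('bar tip out',(-.035,.165,.069))): print(n,proj(C,o+p[0]*ar+p[1]*ay+[0,0,p[2]]).round(0))
m=hsv(im,(18,140,60),(32,255,255))
for c in cv2.findContours(m,0,2)[0]:
    if cv2.contourArea(c)>150: print('yellow',cv2.approxPolyDP(c,3,True)[:,0].tolist())
t=cv2.imread('pics/t14.png')
for k in ('top0','t12','t14'):
    c=cv2.imread(f'pics/{k}.png')[170:230,228:318];mm=hsv(c,(105,120,50),(125,255,255));p=np.argwhere(mm>0);print(k,len(p),p.mean(0).round(2))
mm=hsv(t,(2,150,60),(12,255,255))
for c in cv2.findContours(mm,0,2)[0]:
    if cv2.contourArea(c)>15: print('orange top',cv2.boundingRect(c),plane(cam('top'),np.array(cv2.minAreaRect(c)[0]),.04).round(3))
E
```

```text
fin top [277. 230.]
block corner [266. 211.]
bar tip in [389. 227.]
bar tip out [388. 243.]
yellow [[527, 384], [516, 374], [397, 374], [395, 381], [162, 382]]
yellow [[390, 298], [398, 328], [397, 350], [393, 347], [392, 357], [399, 358], [403, 349], [403, 335], [399, 334], [403, 331], [395, 301]]
yellow [[169, 298], [161, 306], [156, 324], [155, 345], [160, 358], [166, 356], [160, 333]]
yellow [[268, 205], [268, 231], [274, 231], [274, 212], [280, 211], [282, 231], [289, 235], [311, 235], [314, 240], [321, 240], [322, 236], [386, 239], [388, 235], [384, 224], [290, 224], [286, 203]]
top0 252 [16.21 24.88]
t12 255 [15.22 25.09]
t14 248 [15.02 24.96]
orange top (251, 201, 12, 18) [0.554 0.08  0.04 ]
```

The stop arm's outline matches the upright prediction, and the canister and wedge have not moved. Handing in.

```bash
python3 -c "
from rig import arm, camrig, telemetry
print(arm.hand_in())"
```

```text
the job is handed in; nothing more can be done
None
```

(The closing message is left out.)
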